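# Seat a boss plate behind the fixture lip and hold it against the stop

## Task

Take the upright steel plate with the round boss out of the rack, turn it to face the other way, and lower it into the welding fixture with its boss side over the low lip, right down on the channel floor and about two centimetres short of the stop block. Then slide it along behind the lip by feel until its end butts against the stop, and finish while still gripping it there, holding it pressed home with a steady push of about 10 N, ready for tacking. Do not ram the stop, and leave the other things on the table where they are.

Things in the scene. Friction and masses are not known exactly. Their poses are not given: they have to be found in the camera images.
- plate_center (a point): centre of the loose dark steel plate: 10 mm thick (its x) x 90 mm (y) x 90 mm tall (z, up), about 0.6 kg, standing on edge in the rack. One face carries a bright round boss, 22 mm across, standing out 14 mm, at the start roughly towards the robot. Both faces are bare for 35 mm below the top edge: grip it there from above, across the 10 mm
- plate_bottom (a point): middle of the plate's lower edge, 45 mm below plate_center
- plate_boss (a point): centre of the boss's outer end face: 19 mm to the plate's -x side of plate_center, 1 mm below it
- rack: fixed aluminium rack; origin on the table under the middle of the slot that holds the plate. Slot floor 12 mm above the table; slot 12 mm wide, running along the rack's y (130 mm), its walls reaching 34 mm above the table. A second slot, 56 mm farther to its +x, holds the spare blank
- blank_center (a point): centre of a plain spare plate without boss, 10 x 80 x 48 mm, standing in the rack's second slot, its top 60 mm above the table; a bystander
- fixture: fixed dark steel fixture, 100 (x) x 230 mm (y); origin on the table under mid-channel. Channel along y, 14 mm wide, floor 15 mm above the table. Tall back wall on its -x side (robot side), 12 mm thick, top 70 mm above the table; low lip on its +x side, straight to 29 mm above the table, then flaring out to 39 mm. The boss does not pass the back wall
- stop: fixed rigid stop block in the channel near the fixture's +y end; its place along y varies. 24 mm (y) x 13 x 58 mm tall plus a screw head, top 89 mm above the table. Origin: centre of its underside on the channel floor, axes as the fixture's. The plate butts on its -y face, 12 mm from the origin; a plate that is home has its centre 57 mm to -y of the origin
- magnet_a_center (a point): centre of a small blue magnet block, about 50 x 45 x 16 mm, lying on the table between rack and fixture; bystander
- magnet_b_center (a point): centre of a second such magnet block at the far side; bystander
- tin: open metal tin, 84 mm across, 50 mm tall, origin at its underside; bystander
- pliers: pliers with orange grips, about 160 mm long, lying flat, 15 mm high; bystander
- bolt: steel bolt lying flat, about 110 mm long, 19 mm head; bystander
- brush: brush lying flat at the right-hand side; bystander
Not all that is in view belongs to the job. What is shaped like the rack but yellow is not meant.

How it is judged:
On the way, in this order (a step that is already met when the one before it is completed fails the run):
1. plate lifted clear of the rack (height (world z) of plate_center above 0.085 m and contact force between plate and rack below 0.1 N), for 0.2 s.
2. plate turned round and down on the channel floor behind the lip, boss over the lip, still at least 5 mm short of the stop (z of plate_bottom in the frame of fixture below 0.0185 m and x of plate_bottom in the frame of fixture between -0.005 and 0.005 m and x of plate_boss in the frame of fixture above 0.012 m and angle between the y axis of plate_center and the y axis of fixture, either way round below 0.12 rad and angle between plate_center's own z axis and vertical below 0.1 rad and y of plate_center in the frame of stop between -0.13 and -0.062 m), for 0.2 s.
At the end, for the whole second after the job is handed in: The plate stands upright (within 0.1 rad) in the fixture's channel, its lower edge within 3.5 mm of the channel floor, boss over the lip, its end within 3 mm of the stop, pressed against the stop with 3.5 to 40 N, the fingers still holding it (z of plate_bottom in the frame of fixture below 0.0185 m and x of plate_bottom in the frame of fixture between -0.005 and 0.005 m and x of plate_boss in the frame of fixture above 0.012 m and angle between the y axis of plate_center and the y axis of fixture, either way round below 0.12 rad and angle between plate_center's own z axis and vertical below 0.1 rad and y of plate_center in the frame of stop above -0.06 m and contact force between plate and stop between 3.5 and 40 N and contact force between plate and the fingers above 3 N); the arm keeps its last pose, push and grip.
It fails at once if the stop is rammed (over 60 N) (contact force between plate and stop above 60 N).
It fails at once if a bystander is shifted by more than 3 cm (distance of any of blank_center, magnet_a_center, magnet_b_center, tin, pliers, bolt, brush from where it was at the start of the episode above 0.03 m).
It also fails if it takes over 58 s, if anything falls off the work surface, if the arm or the gripper's body presses on something with over 40 N, if the wrist force passes 120 N, or if a joint passes its speed limit or range.

## Robot

A 6-joint arm with a two-finger parallel gripper is mounted at the origin on the work surface. World frame = base frame: x ahead of the robot, y to its left, z up, the work surface at z = 0. Lengths are in m, angles in rad, forces in N, time in s.
With the tool pointing down it reaches from about 0.425 to 0.95 m from the base axis. Payload 3.5 kg.
Tool frame: the origin (TCP) lies on the centre line of the jaws, within the pads' length; the fingertips stand 14 mm ahead of it and the grasp point (between the pads) lies 5 mm behind it (ctrl.finger_overhang is the distance from the TCP to the fingertips, in m); z points along the fingers, y is the line along which they close (so a half turn about z gives the same grasp; the last joint's range is limited). The gripper opens to 85 mm and grips with 20 to 120 N. Pads are 22 mm wide; open, the fingers measure 114 mm over their backs; the gripper's body (76 mm by 85 mm) begins 54 mm behind the grasp point. The pads swing forward as they close: fully open they stand 13 mm farther back than shut.
Start: joints at [-1.276, 0.286, 1.577, -0, 1.279, -0.15], TCP at [0.29, -0.609, 0.245] pointing down, gripper open.
Joint ranges: [-2.77, 2.77], [-0.9, 2.22], [0.21, 2.48], [-1.53, 4.67], [0.24, 2.81], [-2.84, 2.84]. Speed limits (rad/s): [2.79, 2.79, 3.14, 3.14, 3.14, 3.14].

## Interface

Orientations are given as a unit quaternion [x, y, z, w].
In Python, from plant import ctrl gives the robot as it stands.
- The arm moves only by the tool send_rows, never from a script. Its argument "moves" is text: rows parted by semicolons, each of 7 numbers parted by spaces: the turn, a rotation vector about the tool's x, y, z in units of 360 degrees (1.0 is 360 degrees), then the shift along the tool's x, y, z in units of 20 cm (1.0 is 20 cm), then the gripper's target within -1 to 1 (fully open at 1, half-way at 0, shut at -1). A call has 1 to 12 rows; each row is the pose to reach, as a shift and turn from the pose commanded when the call began, along the tool's axes at that moment, turning the shorter way round; what a row does not reach only later rows make up. A row lasts 1/8 s, in which the tool goes at most 62.5 mm and 10.7 degrees, less where a joint would pass 70% of its speed; a pose out of reach is approached as far as the arm can. A call with a number of a shift or a turn outside -1 to 1 is refused whole. A call with a gripper value outside its range is refused whole. The fingers move at their own pace and stop on an object; "newtons" is the grip in N (left out, the last holds). Time passes only in rows, so rows that repeat a pose let the fingers close. It gives the time, the measured TCP pose, the force, the opening and the grip force at its end, in the units of the state.
- ctrl.get_state(): the state, without advancing time (a new reading comes with each control period).
- ctrl.read_camera(name): name is "scene" or "side" or "wrist"; returns a dict with "image" (384x512x3 uint8, red, green, blue), "fovy" (degrees; the focal length in pixels is half the picture's height over the tangent of half this angle, whatever the lens; pixels are square), "cx", "cy" (the principal point, pixels), "extrinsics" (4x4, takes a point from camera to world coordinates). Camera axes: x right, y up, looking along -z (the intrinsics and any distortion apply to the point x, -y, -z); pixel columns grow to the right and rows downward; lengths in m; the calibration is good to about 2 mm. The wrist camera is an equidistant fisheye: a pixel r from the principal point sees the ray r / f radians off the axis. A picture is of the moment at which its call begins. There is no depth.
- ctrl.sign_off(): hands the job in; it is judged then, once.
The state is a dict: "time": time; "qpos": joint angles; "dq": joint speeds; "joint_efforts": joint torques, N m; "eef_pos": TCP position; "tcp_rot": TCP orientation; "contact_force": force on the tool from outside, world axes, zero at the start; "wrist_torque": the same for the moment, N m; "opening": opening from 0.0 (shut) to 1.0 (fully open); "finger_force": force on a finger pad.
Only numpy, scipy, OpenCV 4.12 (cv2) and the standard library are available. Lean on these libraries where they do the work, as an engineer would, in place of code of your own. Each camera call takes 0.05 s, during which the arm holds its last target. There are 200 camera calls.

## Working session

There is one attempt and no reset: what is moved stays moved. The work goes in short steps, Python scripts to look and compute and a tool call to move; the robot and the scene stay as the last step left them, time stands still between calls to the robot, and variables do not carry over. Pictures are saved under pics/ and viewed, at most 10 in all, crops included, and the job is handed in when it is done.

Besides the shell and the picture viewer there is one more tool, called after "Request:" as name(argument=value, ...) on one line, values as JSON. send_rows: Moves the arm, as the interface text tells. Its arguments: {"type":"object","properties":{"moves":{"type":"string"},"newtons":{"type":"number"}},"required":["moves"]}

```bash
mkdir -p pics
cat > h.py <<'E'
import numpy as np, cv2
from plant import ctrl
def cam(n):
    d=ctrl.read_camera(n); return d
def ray(d,u,v,fish=False):
    E=np.array(d['extrinsics']); h=d['image'].shape[0]; f=h/2/np.tan(np.radians(d['fovy'])/2)
    a,b=(u-d['cx'])/f,(v-d['cy'])/f
    if fish:
        r=np.hypot(a,b); s=np.sin(r)/max(r,1e-9); c=np.array([a*s,-b*s,-np.cos(r)])
    else: c=np.array([a,-b,-1.])
    w=E[:3,:3]@c; return E[:3,3],w/np.linalg.norm(w)
def plane(d,u,v,z,fish=False):
    o,w=ray(d,u,v,fish); return o+w*(z-o[2])/w[2]
def tri(r1,r2):
    (a,u),(b,v)=r1,r2
    t=np.linalg.lstsq(np.stack([u,-v],1),b-a,rcond=None)[0]
    return (a+t[0]*u+b+t[1]*v)/2, np.linalg.norm(a+t[0]*u-b-t[1]*v)
def proj(d,p,fish=False):
    E=np.array(d['extrinsics']); h=d['image'].shape[0]; f=h/2/np.tan(np.radians(d['fovy'])/2)
    c=E[:3,:3].T@(np.array(p)-E[:3,3]); x,y,z=c[0],-c[1],-c[2]
    if fish:
        r=np.hypot(x,y); k=np.arctan2(r,z)/r
    else: k=1/z
    return np.array([d['cx']+f*k*x,d['cy']+f*k*y])
def save(d,n,s=1.5): cv2.imwrite('pics/'+n,cv2.resize(d['image'][:,:,::-1],None,fx=s,fy=s,interpolation=cv2.INTER_CUBIC))
E
python3 - <<'E'
from h import *
import pickle
np.set_printoptions(precision=3,suppress=True)
D={n:cam(n) for n in('scene','side','wrist')}
pickle.dump(D,open('d0.pkl','wb'))
for n in D: save(D[n],n+'.png'); print(n,D[n]['fovy'],D[n]['cx'],D[n]['cy'],[k for k in D[n]],np.array(D[n]['extrinsics']))
print(ctrl.get_state())
E
```

```text
scene 50.81117375559642 256.9158994055599 190.77577395756379 ['image', 'fovy', 'cx', 'cy', 'extrinsics'] [[-0.701 -0.407  0.586  1.207]
 [ 0.714 -0.395  0.579  0.694]
 [-0.004  0.823  0.567  0.746]
 [ 0.     0.     0.     1.   ]]
side 42.091705111770416 252.77778782448746 180.52181354811205 ['image', 'fovy', 'cx', 'cy', 'extrinsics'] [[-0.988  0.124 -0.096  0.371]
 [-0.157 -0.749  0.644  1.091]
 [ 0.008  0.651  0.759  1.332]
 [ 0.     0.     0.     1.   ]]
wrist 65.70646984690485 255.88750677085784 195.51001088820928 ['image', 'fovy', 'cx', 'cy', 'extrinsics'] [[ 0.43   0.862  0.27   0.36 ]
 [-0.903  0.411  0.127 -0.577]
 [-0.001 -0.298  0.955  0.374]
 [ 0.     0.     0.     1.   ]]
{'time': 0.15, 'qpos': array([-1.276,  0.287,  1.578,  0.   ,  1.279, -0.15 ]), 'dq': array([ 0.001, -0.002, -0.004, -0.002, -0.001, -0.   ]), 'joint_efforts': array([  0.   , -40.66 , -29.314,  -0.   ,   0.004,   0.   ]), 'eef_pos': array([ 0.29 , -0.609,  0.244]), 'tcp_rot': array([ 0.975,  0.221, -0.   , -0.001]), 'contact_force': array([-0.119, -0.699, -0.553]), 'wrist_torque': array([-0.009,  0.004,  0.028]), 'finger_force': 0.0, 'opening': 1.0019073123560291}
```

View pics/scene.png

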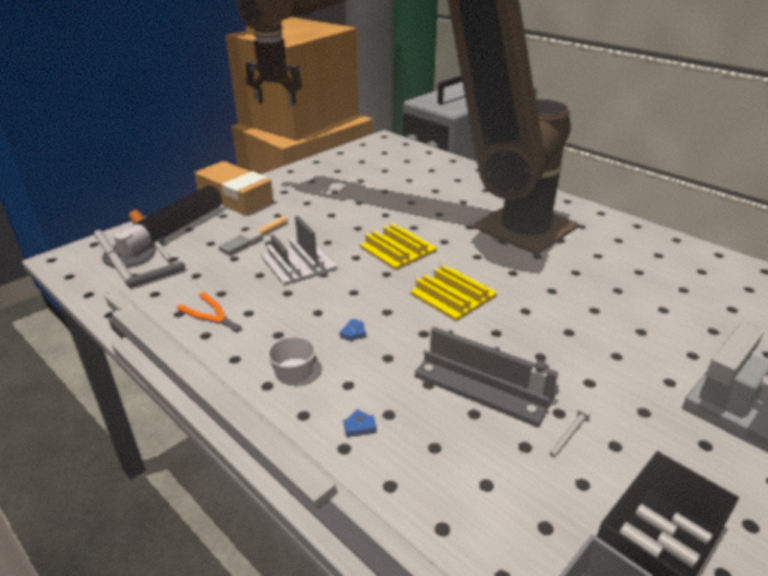

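View pics/side.png

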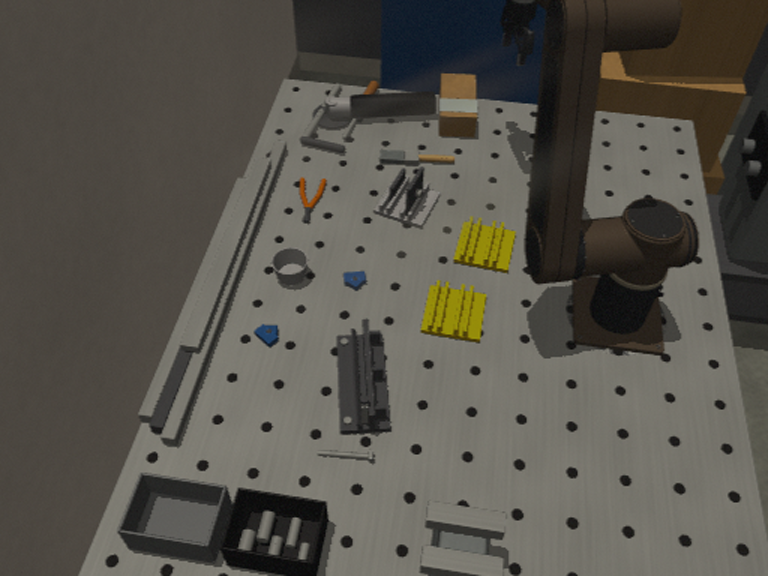

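The scene view shows the silver rack with the dark plate at about (305,240) of 768x576 and the fixture at (490,375), its stop near (540,370). The side view shows the plate at about (415,188) and the fixture at (363,380).

Run:
```python
from h import *
import pickle
np.set_printoptions(precision=3,suppress=True)
D=pickle.load(open('d0.pkl','rb'));S=D['side'];C=D['scene']
for n,u,v,z in [('plate top a',411,170,.1),('plate top b',423,187,.1),('rack l',375,212,0),('rack near',410,225,0),('rack r',440,195,0),('fixt NL',337,336,.015),('fixt FL',340,433,.015),('fixFR',391,428,.0),('fixt wall near',388,425,.03),('tin',290,280,0),('maga',354,279,.016),('magb',267,334,.016),('bolt l',318,454,.01),('bolt r',374,458,.01),('plier',312,190,.01)]:
    print(n,plane(S,u/1.5,v/1.5,z))
print()
for n,u,v,z in [('plate top a',298,219,.1),('plate top b',316,237,.1),('rack l',277,282,0),('rack r',335,262,0),('back wall top a',432,331,.07),('back wall b',556,375,.07),('base l',416,378,0),('base near',543,420,0),('stop top',543,356,.089)]:
    print(n,plane(C,u/1.5,v/1.5,z))
a=cv2.resize(S['image'][105:160,240:300,::-1],None,fx=6.5,fy=6.5,interpolation=cv2.INTER_CUBIC)
b=cv2.resize(S['image'][205:295,210:270,::-1],None,fx=6.5,fy=6.5,interpolation=cv2.INTER_CUBIC)
o=np.zeros((585,780,3),np.uint8);o[:a.shape[0],:390]=a;o[:b.shape[0],390:]=b
cv2.imwrite('pics/crop.png',o)
```

```text
plate top a [ 0.501 -0.289  0.1  ]
plate top b [ 0.465 -0.233  0.1  ]
rack l [ 0.58 -0.23  0.  ]
rack near [ 0.488 -0.199  0.   ]
rack r [ 0.426 -0.318  0.   ]
fixt NL [0.598 0.171 0.015]
fixt FL [0.548 0.398 0.015]
fixFR [ 0.452  0.363 -0.   ]
fixt wall near [0.457 0.374 0.03 ]
tin [0.739 0.022 0.   ]
maga [0.591 0.008 0.016]
magb [0.748 0.191 0.016]
bolt l [0.582 0.447 0.01 ]
bolt r [0.474 0.438 0.01 ]
plier [ 0.751 -0.272  0.01 ]

plate top a [ 0.487 -0.291  0.1  ]
plate top b [ 0.511 -0.2    0.1  ]
rack l [ 0.591 -0.249  0.   ]
rack r [ 0.447 -0.219  0.   ]
back wall top a [0.551 0.162 0.07 ]
back wall b [0.498 0.38  0.07 ]
base l [0.604 0.174 0.   ]
base near [0.533 0.39  0.   ]
stop top [0.493 0.35  0.089]
```

View pics/crop.png

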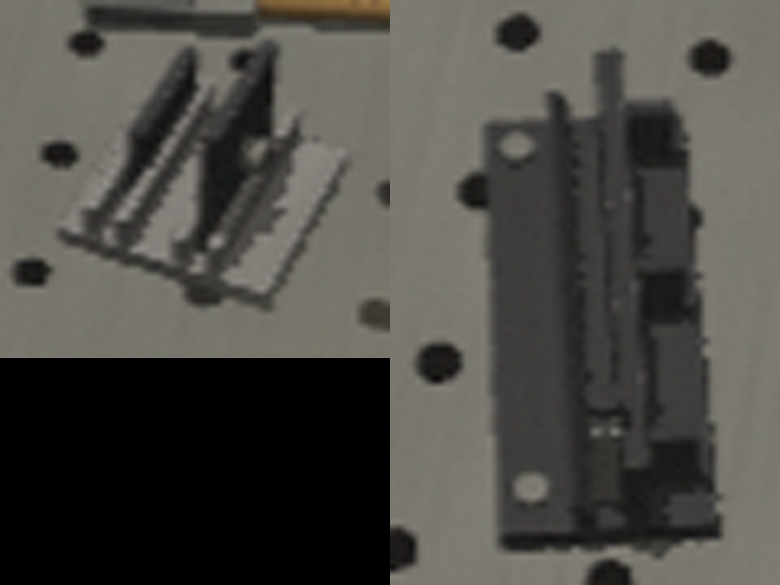

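The crop shows the plate's top edge running from (268,45) to (207,130), with the boss at (255,150). The fixture's back-wall top runs from (609,55) to (640,460), and the stop's near face sits at about row 420.

Run:
```python
from h import *
import pickle
from scipy.spatial.transform import Rotation as R
np.set_printoptions(precision=3,suppress=True)
D=pickle.load(open('d0.pkl','rb'));S=D['side'];C=D['scene']
a=lambda x,y:(240+x/6.5,105+y/6.5)
b=lambda x,y:(210+(x-390)/6.5,205+y/6.5)
for n,p,z in [('p far',a(268,45),.102),('p near',a(207,130),.102),('blank far',a(188,52),.06),('blank near',a(135,135),.06),('rack BL',a(62,235),0),('rack BR',a(270,305),0),('rack TR',a(348,155),.006),('wall far',b(609,52),.07),('wall near',b(640,460),.07),('base FL',b(488,122),.01),('base NL',b(502,540),.01),('stop top front',b(605,415),.07)]: print(n,plane(S,*p,z))
T=R.from_quat(ctrl.get_state()['tcp_rot']).as_matrix();print(T)
E=np.array(D['wrist']['extrinsics']);print('cam in tool',T.T@(E[:3,3]-[.29,-.609,.244]),T.T@E[:3,:3])
```

```text
p far [ 0.475 -0.299  0.102]
p near [ 0.5   -0.224  0.102]
blank far [ 0.524 -0.333  0.06 ]
blank near [ 0.545 -0.258  0.06 ]
rack BL [ 0.582 -0.231  0.   ]
rack BR [ 0.456 -0.195  0.   ]
rack TR [ 0.425 -0.319  0.006]
wall far [0.538 0.158 0.07 ]
wall near [0.487 0.377 0.07 ]
base FL [0.598 0.167 0.01 ]
base NL [0.547 0.394 0.01 ]
stop top front [0.506 0.357 0.07 ]
[[ 0.903  0.43  -0.001]
 [ 0.43  -0.903  0.002]
 [ 0.    -0.002 -1.   ]]
cam in tool [ 0.077  0.001 -0.13 ] [[-0.     0.954  0.298]
 [ 1.     0.    -0.   ]
 [-0.     0.298 -0.954]]
```

Request:
send_rows(moves="0 0 0 0.83 -0.578 0 1;0 0 0 0.83 -0.578 0 1;0 0 0 0.83 -0.578 0 1;0 0 0 0.83 -0.578 0 1")

```text
time: 0.65
eef_pos: [0.3919, -0.4304, 0.245]
tcp_rot: [0.975, 0.222, -0.0, -0.001]
contact_force: [0.2, -0.3, 0.5]
opening: 0.993
finger_force: 0.0
```

Request:
send_rows(moves="0 0 -0.135 0.83 -0.578 0 1;0 0 -0.135 0.83 -0.578 0 1;0 0 -0.135 0.83 -0.578 0 1;0 0 -0.135 0.83 -0.578 0 1;0 0 -0.135 0.83 -0.578 0 1;0 0 -0.135 0.83 -0.578 0 1")

```text
time: 1.4
eef_pos: [0.4907, -0.2581, 0.2452]
tcp_rot: [0.799, 0.602, -0.0, -0.0]
contact_force: [1.0, -0.1, -0.2]
opening: 0.999
finger_force: 0.0
```

Run:
```python
from h import *
np.set_printoptions(precision=4,suppress=True)
d=cam('wrist');save(d,'w1.png');import pickle;pickle.dump(d,open('w1.pkl','wb'))
s=ctrl.get_state();print(s['time'],s['qpos'],s['eef_pos'],s['tcp_rot'])
```

```text
1.45 [-0.6676  0.0212  1.8754 -0.0003  1.2452 -0.3874] [ 0.4905 -0.2583  0.2452] [ 0.7989  0.6015 -0.0002 -0.0001]
```

View pics/w1.png

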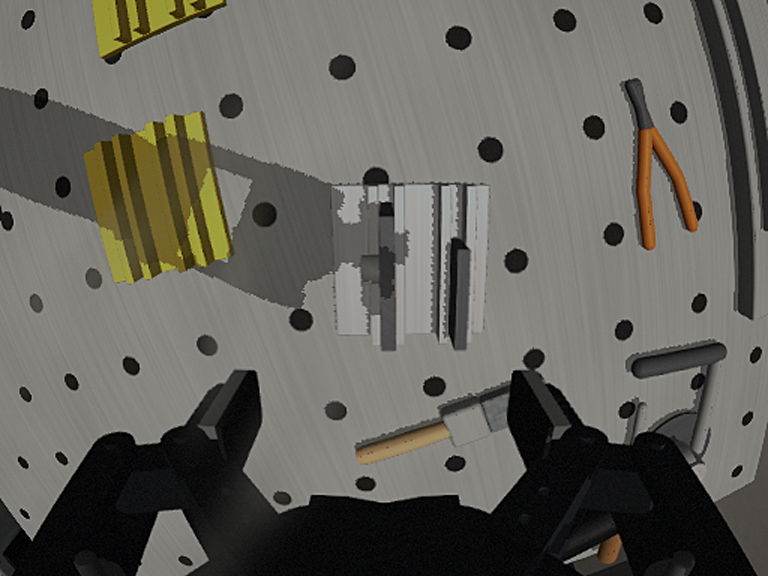

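The wrist view shows the plate's top edge as a strip from (387,203) to (388,350), with the boss at (370,267) on its left. The blank is at (460,295).

Run:
```python
from h import *
import pickle
np.set_printoptions(precision=4,suppress=True)
d=pickle.load(open('w1.pkl','rb'))
for n,u,v,z in [('a',386.5,204,.102),('b',388.5,350,.102),('boss',368,267,.056),('bl a',460,240,.06),('bl b',460.5,349,.06),('rTL',333,186,.006),('rTR',489,184,.006),('rBL',338,335,.006),('rBR',484,332,.006)]:
    print(n,plane(d,u/1.5,v/1.5,z,True))
g=cv2.cvtColor(d['image'],cv2.COLOR_RGB2GRAY)
for r in (150,160,175,190,205,220): print(r,g[r,245:270])
for c in (257,258,259): print(g[128:145,c],g[225:240,c])
```

```text
a [ 0.5063 -0.2129  0.102 ]
b [ 0.481  -0.3066  0.102 ]
boss [ 0.4794 -0.2585  0.056 ]
bl a [ 0.5494 -0.2564  0.06  ]
bl b [ 0.5303 -0.3404  0.06  ]
rTL [ 0.4659 -0.1957  0.006 ]
rTR [ 0.5913 -0.2286  0.006 ]
rBL [ 0.4302 -0.3227  0.006 ]
rBR [ 0.5579 -0.3568  0.006 ]
150 [ 91  90  95  95  95  96  91  74  72  80  80  83  80  79  79  80  81  65
 150 165 159 161 165 166 134]
160 [85 90 95 94 94 94 99 68 66 78 77 80 79 79 81 80 80 83 91 95 92 95 93 97
 77]
175 [ 78  77  75  76  74  74  78  64  45  46  45  47  45  48  46  45  45  66
 110 102  87  84  84  87  84]
190 [ 99  89  92  97  94  98 100  80  50  45  48  46  48  48  48  48  43  35
  92 148 159 156 158 161 137]
205 [ 94  93  95  95  94  94  96  94  78  75  80  81  79  78  77  77  78  75
  69 143 160 154 157 160 142]
220 [ 88  88 132 155 152 151 155 164 121  69  74  74  75  76  77  74  74  73
  75 144 158 152 154 158 143]
[168 168 166 164 164 171  86   8  20  25  21  21  22  24  22  13  59] [ 76  76  74  74  74  73  74  71  83 122 140 136 135 135 134]
[125 126 122 172 173 178  94   6  19  23  22  23  24  24  20  13  57] [ 75  74  76  76  73  73  73  71  83 122 137 135 133 136 135]
[ 87  88  87 128 129 135  99   6  18  19  19  25  22  25  20  14  58] [ 74  74  74  74  77  74  73  70  83 124 139 134 134 134 134]
```

Request:
send_rows(moves="0 0 0.25 0 0 0 1;0 0 0.25 0 0 0 1;0 0 0.25 0 0 0 1;0 0 0.25 0 0 0 1;0 0 0.25 0 0 0 1;0 0 0.25 0 0 0 1;0 0 0.25 0 0 0 1;0 0 0.25 0 0 0 1;0 0 0.25 0 0 0 1")

```text
time: 2.58
eef_pos: [0.4904, -0.2586, 0.2452]
tcp_rot: [0.99, -0.141, -0.0, 0.0]
contact_force: [0.5, -0.5, -0.4]
opening: 0.999
finger_force: 0.0
```

Request:
send_rows(moves="0 0 0.25 0 0 0 1;0 0 0.25 0 0 0 1;0 0 0.25 0 0 0 1;0 0 0.25 0 0 0 1;0 0 0.25 0 0 0 1;0 0 0.25 0 0 0 1;0 0 0.25 0 0 0 1;0 0 0.25 0 0 0 1;0 0 0.25 0 0 0 1")

```text
time: 3.7
eef_pos: [0.4904, -0.2586, 0.2452]
tcp_rot: [-0.6, 0.8, 0.0, -0.0]
contact_force: [0.1, 0.0, 0.0]
opening: 1.0
finger_force: 0.0
```

Run:
```python
from h import *
np.set_printoptions(precision=4,suppress=True)
d=cam('wrist');save(d,'w2.png');import pickle;pickle.dump(d,open('w2.pkl','wb'))
s=ctrl.get_state();print(s['time'],s['qpos'],s['eef_pos'],s['tcp_rot'])
```

```text
3.75 [-0.6683  0.0211  1.8754 -0.0002  1.2452  2.7579] [ 0.4904 -0.2586  0.2452] [-0.5997  0.8002  0.     -0.0001]
```

View pics/w2.png

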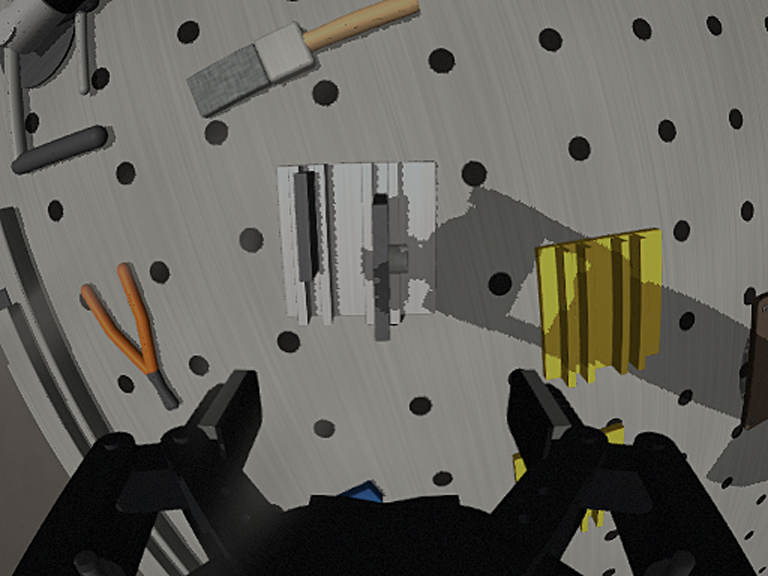

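The plate top in this view is a strip at column ~381, rows ~206 to 339. The dark end face is above it, and the boss is at (397,258) on the right.

Run:
```python
from h import *
import pickle
np.set_printoptions(precision=4,suppress=True)
d=pickle.load(open('w2.pkl','rb'));e=pickle.load(open('w1.pkl','rb'))
g=cv2.cvtColor(d['image'],cv2.COLOR_RGB2GRAY)
for r in (145,160,200,215): print(r,g[r,242:268])
for c in (252,255): print(g[124:145,c],g[218:235,c])
P=lambda d,u,v:plane(d,u,v,.102,True)
print(P(e,257,143.7),P(e,259,233.3))
```

```text
145 [146 163 160 159 165 133  74  79  77  75  78  78  78  79  79  78  58  76
  94  94  93  93  96  89  93  98]
160 [141 161 159 158 161 144  99  73  77  78  78  77  75  75  75  78  69  75
  91  95  95  94  93  96  94  95]
200 [154 144 147 154 153 153 162 112  37  45  51  51  50  50  49  48  45  77
  94  92  94  93  92  95  80  87]
215 [137 116 138 157 158 158 160 122  74  75  80  78  79  78  76  76  78  46
 133 171 175 170 166 165 128 128]
[140 160 171 175 136  42  13  19  21  18  19  17  49  87  78  77  78  78
  80  79  80] [ 77  76  75  74  77  77  76  73  69  99 141 133 133 131 130 129 129]
[163 163 164 171 153  52  14  22  17  21  16  24  53  85  81  79  78  77
  77  79  78] [ 74  75  75  77  75  76  77  74  70 100 145 139 137 136 137 134 134]
[ 0.5037 -0.2196  0.102 ] [ 0.481  -0.3066  0.102 ]
```

Run:
```python
from h import *
import pickle
from scipy.spatial.transform import Rotation as R
np.set_printoptions(precision=4,suppress=True)
d=pickle.load(open('w2.pkl','rb'));e=pickle.load(open('w1.pkl','rb'))
P=lambda d,u,v:plane(d,u,v,.102,True)
a,b=P(e,257,143.7),P(e,258.9,233.3); c,f=P(d,252.8,136.3),P(d,254,227)
print(c,f,np.degrees([np.arctan2(*(a-b)[:2]),np.arctan2(*(f-c)[:2])]),np.linalg.norm(a-b),np.linalg.norm(c-f))
m1,m2=(a+b)/2,(c+f)/2; m=(m1+m2)/2;print(m1,m2)
s=ctrl.get_state();T=R.from_quat(s['tcp_rot']).as_matrix()
print('shift units',T.T@(m-s['eef_pos'])/.2,'tool y yaw',np.degrees(np.arctan2(T[1,1],T[0,1])))
```

```text
[ 0.4805 -0.3059  0.102 ] [ 0.5047 -0.2196  0.102 ] [14.7259 15.6786] 0.08984135135482908 0.08965827834792889
[ 0.4923 -0.2631  0.102 ] [ 0.4926 -0.2628  0.102 ]
shift units [ 0.0177 -0.0163  0.7161] tool y yaw 163.69500116433494
```

Request:
send_rows(moves="0 0 -0.0033 0.018 -0.016 0.2 1;0 0 -0.0033 0.018 -0.016 0.4 1;0 0 -0.0033 0.018 -0.016 0.6 1;0 0 -0.0033 0.018 -0.016 0.7 1;0 0 -0.0033 0.018 -0.016 0.79 1;0 0 -0.0033 0.018 -0.016 0.79 0;0 0 -0.0033 0.018 -0.016 0.79 -1;0 0 -0.0033 0.018 -0.016 0.79 -1;0 0 -0.0033 0.018 -0.016 0.79 -1;0 0 -0.0033 0.018 -0.016 0.79 -1;0 0 -0.0033 0.018 -0.016 0.79 -1;0 0 -0.0033 0.018 -0.016 0.79 -1", newtons=80)

```text
time: 5.25
eef_pos: [0.4928, -0.2623, 0.0884]
tcp_rot: [-0.611, 0.792, -0.0, -0.0]
contact_force: [-2.6, 0.7, 5.3]
opening: 0.101
finger_force: 78.7
```

Request:
send_rows(moves="0 0 0 0 0 -0.1 -1;0 0 0 0 0 -0.3 -1;0 0 0 0 0 -0.55 -1;0 0 0 0 0 -0.8 -1;0 0 0 0 0 -0.8 -1;0 0 0 0 0 -0.8 -1", newtons=100)

```text
time: 6.0
eef_pos: [0.4912, -0.2608, 0.243]
tcp_rot: [-0.611, 0.792, 0.003, -0.001]
contact_force: [-0.0, 1.0, -9.2]
opening: 0.099
finger_force: 98.9
```

```bash
cat > g.py <<'E'
from h import *
import pickle
np.set_printoptions(precision=4,suppress=True)
s=ctrl.get_state();print(s['time'],s['qpos'],s['eef_pos'],s['tcp_rot'],s['contact_force'],s['wrist_torque'],s['opening'])
E
python3 - <<'E'
from g import *
d=cam('wrist');save(d,'w3.png')
E
```

```text
6.0 [-0.6706  0.0303  1.8701  0.0001  1.2479  2.728 ] [ 0.4912 -0.2608  0.243 ] [-0.6107  0.7919  0.0033 -0.0007] [-0.0345  0.9553 -9.2004] [0.0281 0.041  0.0679] 0.09874330984266491
```

View pics/w3.png

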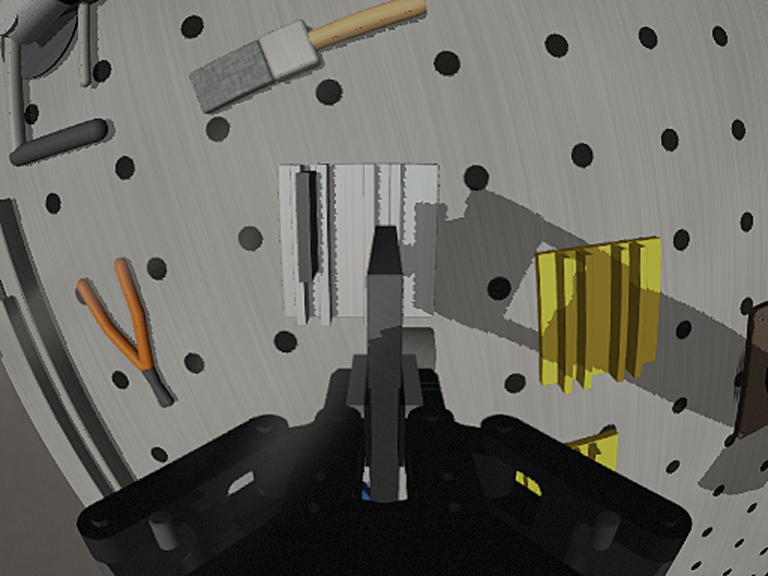

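The plate is held cleanly: strip at column 385, boss at (420,350), rack slot empty. Next I carry it over to the fixture while turning it.

Request:
send_rows(moves="0 0 -0.2 -0.87 0.178 0 -1;0 0 -0.2 -0.87 0.178 0 -1;0 0 -0.2 -0.87 0.178 0 -1;0 0 -0.2 -0.87 0.178 0 -1;0 0 -0.2 -0.87 0.178 0 -1;0 0 -0.2 -0.87 0.178 0 -1;0 0 -0.2 -0.87 0.178 0 -1")

```text
time: 6.92
eef_pos: [0.5008, -0.084, 0.243]
tcp_rot: [0.96, -0.279, -0.004, -0.0]
contact_force: [-0.3, -0.3, -7.2]
opening: 0.096
finger_force: 98.7
```

Request:
send_rows(moves="0 0 -0.2 -0.437 -0.771 0 -1;0 0 -0.2 -0.437 -0.771 0 -1;0 0 -0.2 -0.437 -0.771 0 -1;0 0 -0.2 -0.437 -0.771 0 -1;0 0 -0.2 -0.437 -0.771 0 -1;0 0 -0.2 -0.437 -0.771 0 -1;0 0 -0.2 -0.437 -0.771 0 -1")

```text
time: 7.8
eef_pos: [0.5105, 0.0924, 0.2429]
tcp_rot: [0.941, 0.338, -0.003, -0.001]
contact_force: [1.2, 0.6, -7.3]
opening: 0.094
finger_force: 100.6
```

Request:
send_rows(moves="0 0 -0.179 0.598 -0.655 0 -1;0 0 -0.179 0.598 -0.655 0 -1;0 0 -0.179 0.598 -0.655 0 -1;0 0 -0.179 0.598 -0.655 0 -1;0 0 -0.179 0.598 -0.655 0 -1;0 0 -0.179 0.598 -0.655 0 -1;0 0 -0.179 0.598 -0.655 0 -1;0 0 -0.179 0.598 -0.655 0 -1;0 0 -0.179 0.598 -0.655 0 -1")

```text
time: 8.93
eef_pos: [0.5218, 0.2692, 0.2464]
tcp_rot: [0.618, 0.786, -0.001, -0.0]
contact_force: [-0.3, -1.2, -8.1]
opening: 0.092
finger_force: 101.1
```

Run:
```python
from g import *
d=cam('wrist');save(d,'w4.png');pickle.dump(d,open('w4.pkl','wb'))
```

```text
8.925 [0.3035 0.0944 1.7963 0.     1.2523 0.0658] [0.5218 0.2692 0.2464] [ 0.6183  0.786  -0.0006 -0.0004] [-0.3098 -1.1543 -8.0774] [-0.0265 -0.0138 -0.0053] 0.09226019885606725
```

View pics/w4.png

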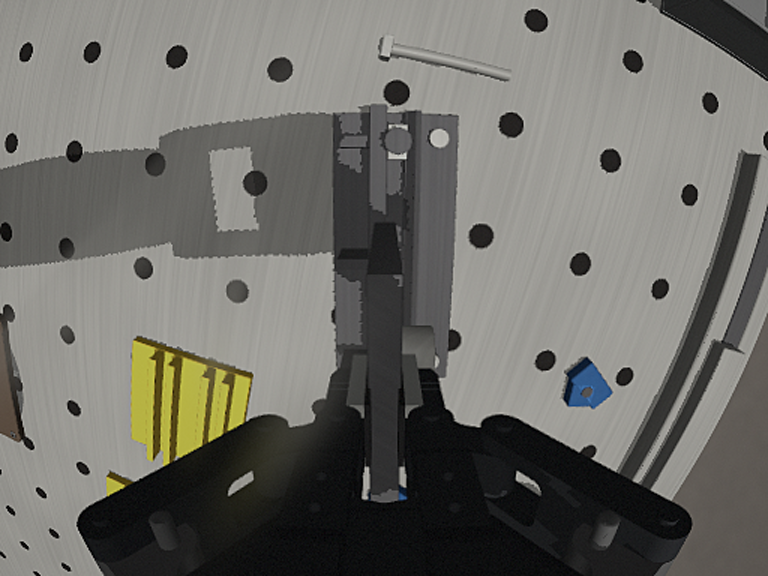

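Run:
```python
from h import *
import pickle
d=pickle.load(open('w4.pkl','rb'))
cv2.imwrite('pics/c4.png',cv2.resize(d['image'][65:165,215:312,::-1],None,fx=6,fy=6,interpolation=cv2.INTER_CUBIC))
```

```text
(no output)
```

View pics/c4.png

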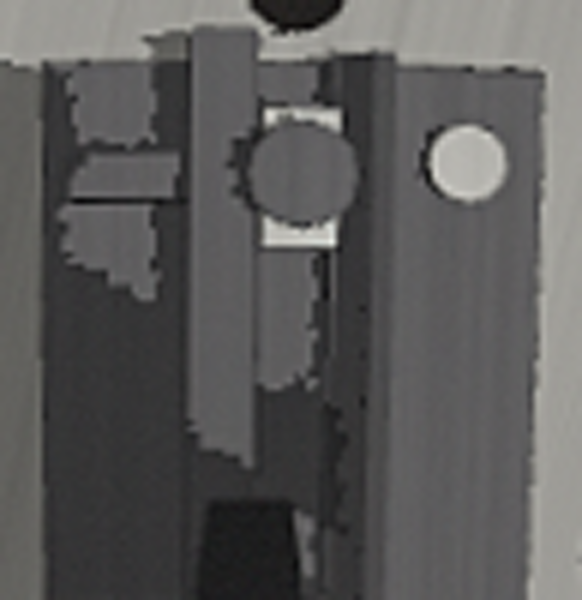

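The crop shows the back-wall top at columns 192–257, and the bright stop top at columns 262–340, rows 108–247. The screw head is at (303,173), and the lip is at about columns 330–390.

Run:
```python
from g import *
d=pickle.load(open('w4.pkl','rb'))
from scipy.spatial.transform import Rotation as R
P=lambda x,y,z:plane(d,215-.5+x/6+.08,65-.5+y/6+.08,z,True)
wl=[P(191,y,.07) for y in(40,420)];wr=[P(257.5,y,.07) for y in(40,450)]
bl=[P(43,y,.012) for y in(70,590)];br=[P(545,75,.012),P(528,590,.012)]
for n,l in (('wl',wl),('wr',wr),('bl',bl),('br',br)):
    v=l[0]-l[1];print(n,l[0],l[1],np.degrees(np.arctan2(-v[0],v[1])))
yw=np.radians(13.7); X=np.array([np.cos(yw),np.sin(yw),0]);Y=np.array([-X[1],X[0],0])
for n,p in [('sa',P(262,247,.073)),('sb',P(340,247,.073)),('ta',P(262,107,.073)),('tb',P(340,107,.073)),('screw',P(303,173,.089)),('wl1',wl[0]),('wl2',wl[1]),('wr1',wr[0]),('wr2',wr[1]),('wallend',P(225,27,.07)),('bl',bl[0]),('br',br[0]),('lipin',P(330,450,.029)),('lipout',P(372,450,.039)),('tcp',s['eef_pos'])]:
    print(n,p,'X %.4f Y %.4f'%(p@X,p@Y))
T=R.from_quat(s['tcp_rot']).as_matrix();print(np.degrees(np.arctan2(T[1,1],T[0,1])))
```

```text
8.975 [ 0.3035  0.0941  1.796  -0.      1.2524  0.0655] [0.5219 0.2692 0.2468] [ 0.6181  0.7861 -0.0003 -0.0002] [ 0.3468 -0.4877 -7.555 ] [-0.0041 -0.0005 -0.0119] 0.10106092034589106
wl [0.4869 0.3748 0.07  ] [0.502  0.3111 0.07  ] 13.42584782206938
wr [0.4977 0.3773 0.07  ] [0.5143 0.3087 0.07  ] 13.629392822280792
bl [0.4558 0.3684 0.012 ] [0.4795 0.2634 0.012 ] 12.728225854867665
br [0.5539 0.3918 0.012 ] [0.5779 0.2874 0.012 ] 12.93534965954657
sa [0.5068 0.3429 0.073 ] X 0.5736 Y 0.2131
sb [0.5195 0.346  0.073 ] X 0.5867 Y 0.2131
ta [0.5012 0.366  0.073 ] X 0.5736 Y 0.2369
tb [0.5138 0.3692 0.073 ] X 0.5866 Y 0.2370
screw [0.5102 0.356  0.089 ] X 0.5800 Y 0.2250
wl1 [0.4869 0.3748 0.07  ] X 0.5618 Y 0.2488
wl2 [0.502  0.3111 0.07  ] X 0.5614 Y 0.1833
wr1 [0.4977 0.3773 0.07  ] X 0.5729 Y 0.2487
wr2 [0.5143 0.3087 0.07  ] X 0.5728 Y 0.1781
wallend [0.4919 0.3783 0.07  ] X 0.5675 Y 0.2510
bl [0.4558 0.3684 0.012 ] X 0.5301 Y 0.2500
br [0.5539 0.3918 0.012 ] X 0.6310 Y 0.2494
lipin [0.5293 0.3075 0.029 ] X 0.5871 Y 0.1734
lipout [0.5363 0.3104 0.039 ] X 0.5946 Y 0.1746
tcp [0.5219 0.2692 0.2468] X 0.5708 Y 0.1379
13.641346727148722
```

Request:
send_rows(moves="0 0 0.0008 0.05 0.0475 0 -1;0 0 0.0008 0.05 0.0475 0.2 -1;0 0 0.0008 0.05 0.0475 0.4 -1;0 0 0.0008 0.05 0.0475 0.4 -1;0 0 0.0008 0.05 0.0475 0.4 -1")

```text
time: 9.6
eef_pos: [0.5303, 0.2821, 0.1691]
tcp_rot: [0.62, 0.785, 0.001, 0.001]
contact_force: [-0.1, 0.3, -6.6]
opening: 0.092
finger_force: 101.1
```

Run:
```python
from g import *
yw=np.radians(13.5); X=np.array([np.cos(yw),np.sin(yw),0]);Y=np.array([-X[1],X[0],0])
p=s['eef_pos'];print(p@X,p@Y)
yw=np.radians(13.7); X=np.array([np.cos(yw),np.sin(yw),0]);Y=np.array([-X[1],X[0],0])
print(p@X,p@Y)
d=cam('wrist');pickle.dump(d,open('w5.pkl','wb'))
cv2.imwrite('pics/c5.png',cv2.resize(d['image'][40:240,190:330,::-1],None,fx=3,fy=3,interpolation=cv2.INTER_CUBIC))
```

```text
9.6 [0.32   0.196  1.8304 0.0002 1.112  0.0857] [0.5303 0.2821 0.1691] [0.6196 0.7849 0.0014 0.0008] [-0.0833  0.2908 -6.6084] [ 0.059   0.0231 -0.0074] 0.09152788224434179
0.5814673292945916 0.15050759525991708
0.5819891563470337 0.14847697856023312
```

View pics/c5.png

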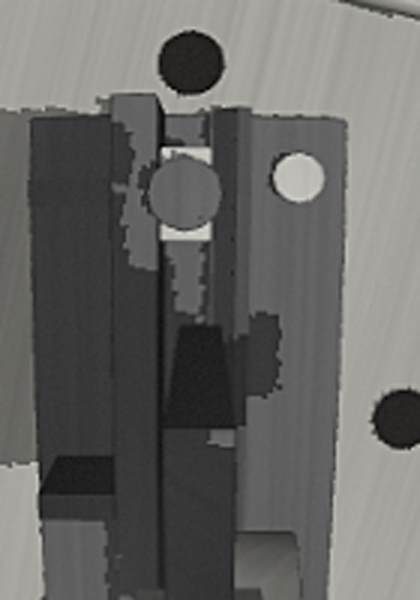

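The plate's lower front edge is at about (201,326) in the crop, in line with the channel. The stop's bright top is at (185,195) and the wall's right edge at about column 160.

Run:
```python
from g import *
d=pickle.load(open('w5.pkl','rb'))
P=lambda x,y,z:plane(d,190-.5+x/3+.16,40-.5+y/3+.16,z,True)
yw=np.radians(13.4); X=np.array([np.cos(yw),np.sin(yw),0]);Y=np.array([-X[1],X[0],0])
for n,p in [('p bot l',P(180,326,.0927)),('p bot r',P(222,326,.0927)),('p top l',P(163,428,.1827)),('p top r',P(236,428,.1827)),('stop a',P(161,241,.073)),('stop b',P(211,241,.073)),('wall r',P(161,110,.07)),('wall r2',P(161,560,.07)),('tcp',s['eef_pos'])]:
    print(n,p,'X %.4f Y %.4f'%(p@X,p@Y))
```

```text
9.65 [0.3199 0.1949 1.8295 0.0002 1.1119 0.0856] [0.5308 0.2822 0.1702] [0.6196 0.7849 0.0023 0.0014] [ 0.1813  0.9095 -7.4726] [-0.0144 -0.0852 -0.0118] 0.0955326732370354
p bot l [0.5164 0.3256 0.0927] X 0.5779 Y 0.1971
p bot r [0.5259 0.3279 0.0927] X 0.5876 Y 0.1971
p top l [0.516  0.3247 0.1827] X 0.5772 Y 0.1963
p top r [0.5256 0.327  0.1827] X 0.5870 Y 0.1963
stop a [0.5071 0.3429 0.073 ] X 0.5728 Y 0.2160
stop b [0.5193 0.3457 0.073 ] X 0.5853 Y 0.2160
wall r [0.4994 0.3755 0.07  ] X 0.5728 Y 0.2495
wall r2 [0.5264 0.2575 0.07  ] X 0.5717 Y 0.1285
tcp [0.5308 0.2822 0.1702] X 0.5818 Y 0.1515
```

Request:
send_rows(moves="0 0 0.0008 0 -0.0125 0 -1;0 0 0.0008 0 -0.0125 0.06 -1;0 0 0.0008 0 -0.0125 0.12 -1;0 0 0.0008 0 -0.0125 0.12 -1;0 0 0.0008 0 -0.0125 0.16 -1;0 0 0.0008 0 -0.0125 0.2 -1;0 0 0.0008 0 -0.0125 0.24 -1;0 0 0.0008 0 -0.0125 0.24 -1")

```text
time: 10.65
eef_pos: [0.5257, 0.2804, 0.118]
tcp_rot: [0.622, 0.783, -0.001, -0.001]
contact_force: [-0.1, 0.2, -8.0]
opening: 0.093
finger_force: 100.9
```

```bash
cat >> g.py <<'E'
yw=np.radians(13.3); X=np.array([np.cos(yw),np.sin(yw),0]);Y=np.array([-X[1],X[0],0])
f=s['contact_force'];p=s['eef_pos']
print('X %.4f Y %.4f z %.4f'%(p@X,p@Y,p[2]),'FX %.1f FY %.1f Fz %.1f'%(f@X,f@Y,f[2]))
E
python3 g.py
```

```text
10.65 [ 0.3199  0.2511  1.8683 -0.      1.0249  0.0906] [0.5257 0.2804 0.118 ] [ 0.6216  0.7834 -0.0011 -0.0007] [-0.0645  0.1588 -7.9758] [-0.0824 -0.0258 -0.031 ] 0.09307599305823622
X 0.5761 Y 0.1520 z 0.1180 FX -0.0 FY 0.2 Fz -8.0
```

Request:
send_rows(moves="0 0 0 0 0 0 -1;0 0 0 0 0 0 -1")

```text
time: 10.9
eef_pos: [0.5269, 0.2809, 0.1199]
tcp_rot: [0.622, 0.783, 0.0, 0.0]
contact_force: [0.3, -0.0, -8.0]
opening: 0.099
finger_force: 100.9
```

Run:
```python
from g import *
for i in range(3):
    d=cam('wrist'); p=ctrl.get_state()['eef_pos'];f=ctrl.get_state()['contact_force'];print(p@X,p@Y,p[2],f@X,f@Y,f[2])
pickle.dump(d,open('w6.pkl','wb'))
cv2.imwrite('pics/c6.png',cv2.resize(d['image'][20:220,190:330,::-1],None,fx=3,fy=3,interpolation=cv2.INTER_CUBIC))
```

```text
10.9 [0.32   0.2494 1.8664 0.     1.0247 0.0907] [0.5269 0.2809 0.1199] [0.6216 0.7834 0.0005 0.0003] [ 0.2621 -0.0062 -8.0227] [0.0653 0.0203 0.0525] 0.09886105632799307
X 0.5774 Y 0.1521 z 0.1199 FX 0.3 FY -0.1 Fz -8.0
0.5773119337714365 0.1521251300791196 0.11986514207575004 -0.2264034722503449 -0.033026911443704586 -6.630250594122851
0.5772592076235622 0.15210507825211006 0.11979477390324672 0.025011057753767336 0.18471061888115825 -7.244442639694104
0.5771990921378267 0.15211763543206383 0.1197242531879033 0.42352936570540595 0.01831284084184015 -9.049112805893499
```

View pics/c6.png

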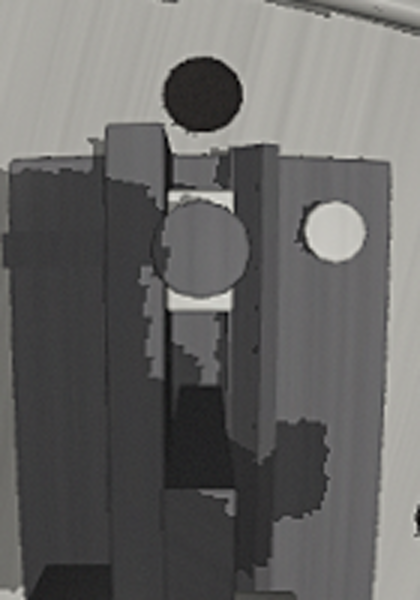

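The plate's lower front edge is at (178–222, 386), inside the channel and clear of the wall's right edge at column ~166. The stop's near edge is at row 311.

Run:
```python
from g import *
d=pickle.load(open('w6.pkl','rb'))
P=lambda x,y,z:plane(d,190-.5+x/3+.16,20-.5+y/3+.16,z,True)
for n,p in [('p bot l',P(179,386,.0434)),('p bot r',P(222,386,.0434)),('p top l',P(163,488,.1334)),('p top r',P(236,488,.1334)),('stop a',P(168,311,.073)),('stop b',P(233,311,.073)),('wall r',P(164,130,.07)),('wall r2',P(166,380,.07)),('tcp',s['eef_pos'])]:
    print(n,'X %.4f Y %.4f'%(p@X,p@Y))
```

```text
11.05 [ 0.32    0.2495  1.8666 -0.      1.0248  0.0907] [0.5267 0.2808 0.1197] [0.6216 0.7834 0.0003 0.0002] [ 0.408   0.1153 -9.0491] [-0.0778  0.0192  0.011 ] 0.10058124280133832
X 0.5772 Y 0.1521 z 0.1197 FX 0.4 FY 0.0 Fz -9.0
p bot l X 0.5736 Y 0.1977
p bot r X 0.5836 Y 0.1977
p top l X 0.5734 Y 0.1969
p top r X 0.5832 Y 0.1969
stop a X 0.5722 Y 0.2170
stop b X 0.5850 Y 0.2170
wall r X 0.5716 Y 0.2534
wall r2 X 0.5716 Y 0.2028
tcp X 0.5772 Y 0.1521
```

Request:
send_rows(moves="0 0 0 0 0 0.04 -1;0 0 0 0 0 0.08 -1;0 0 0 0 0 0.11 -1;0 0 0 0 0 0.125 -1;0 0 0 0 0 0.135 -1;0 0 0 0 0 0.135 -1;0 0 0 0 0 0.135 -1")

```text
time: 11.92
eef_pos: [0.5267, 0.2808, 0.0926]
tcp_rot: [0.622, 0.783, 0.0, 0.0]
contact_force: [-0.6, 0.1, -7.3]
opening: 0.095
finger_force: 101.2
```

```bash
python3 g.py
```

```text
11.925 [ 0.3199  0.2864  1.8781 -0.0001  0.9765  0.0906] [0.5267 0.2808 0.0926] [0.6215 0.7834 0.0003 0.0002] [-0.611   0.0724 -7.2762] [ 0.0278  0.0194 -0.0002] 0.09544302432033083
X 0.5772 Y 0.1521 z 0.0926 FX -0.6 FY 0.2 Fz -7.3
```

Just above the floor; a little more, in small steps.

Request:
send_rows(moves="0 0 0 0 0 0.006 -1;0 0 0 0 0 0.006 -1;0 0 0 0 0 0.01 -1;0 0 0 0 0 0.01 -1")

```text
time: 12.42
eef_pos: [0.527, 0.2812, 0.0919]
tcp_rot: [0.622, 0.783, 0.001, 0.0]
contact_force: [-3.2, 1.3, 3.2]
opening: 0.1
finger_force: 102.8
```

```bash
python3 g.py
```

```text
12.425 [0.3203 0.288  1.8776 0.0003 0.9748 0.0908] [0.527  0.2812 0.0919] [0.6216 0.7833 0.0006 0.0002] [-3.1729  1.2789  3.1634] [-0.2089  0.6994 -0.1167] 0.09954471975294465
X 0.5776 Y 0.1524 z 0.0919 FX -2.8 FY 2.0 Fz 3.2
```

Request:
send_rows(moves="0 0 0 0 0 0 -1;0 0 0 0 0 0 -1;0 0 0 0.01 0 0 -1;0 0 0 0.02 0 0 -1;0 0 0 0.03 0 0 -1;0 0 0 0.04 0 0 -1;0 0 0 0.05 0 0 -1;0 0 0 0.06 0 0 -1;0 0 0 0.07 0 0 -1;0 0 0 0.075 0 0 -1;0 0 0 0.075 0 0 -1")

```text
time: 13.8
eef_pos: [0.5255, 0.2932, 0.0915]
tcp_rot: [0.621, 0.784, -0.0, 0.004]
contact_force: [1.1, -6.3, 4.2]
opening: 0.099
finger_force: 102.8
```

```bash
python3 g.py
```

```text
13.8 [ 0.3429  0.2966  1.8674 -0.0074  0.974   0.1157] [0.5255 0.2932 0.0915] [ 0.6207  0.784  -0.0001  0.0036] [ 1.1067 -6.3232  4.2481] [-1.6126 -0.1367  0.0183] 0.09927732660713119
X 0.5789 Y 0.1645 z 0.0915 FX -0.4 FY -6.4 Fz 4.2
```

Request:
send_rows(moves="0 0 0 0.005 0 0 -1;0 0 0 0.01 0 0 -1;0 0 0 0.015 0 0 -1;0 0 0 0.02 0 0 -1;0 0 0 0.02 0 0 -1")

```text
time: 14.42
eef_pos: [0.5247, 0.2971, 0.0916]
tcp_rot: [0.621, 0.784, -0.0, 0.004]
contact_force: [0.8, -5.8, 4.1]
opening: 0.099
finger_force: 102.8
```

```bash
python3 g.py
```

```text
14.425 [ 0.3495  0.2988  1.8645 -0.0075  0.9746  0.1224] [0.5247 0.2971 0.0916] [ 0.6208  0.784  -0.0001  0.0036] [ 0.8358 -5.7993  4.0912] [-1.6067 -0.2113 -0.0916] 0.0988757320651883
X 0.5789 Y 0.1684 z 0.0916 FX -0.5 FY -5.8 Fz 4.1
```

Steady sliding drag of about 6 N; about 3 mm left to go.

Request:
send_rows(moves="0 0 0 0.004 0 0 -1;0 0 0 0.008 0 0 -1;0 0 0 0.012 0 0 -1;0 0 0 0.012 0 0 -1")

```text
time: 14.92
eef_pos: [0.5241, 0.2994, 0.0915]
tcp_rot: [0.621, 0.784, -0.0, 0.004]
contact_force: [0.3, -5.4, 3.3]
opening: 0.101
finger_force: 102.8
```

```bash
python3 g.py
```

```text
14.925 [ 0.3535  0.3002  1.8628 -0.0076  0.975   0.1264] [0.5241 0.2994 0.0915] [ 0.6208  0.784  -0.0001  0.0036] [ 0.282  -5.396   3.3319] [-1.6673 -0.2421 -0.0036] 0.10135336070894467
X 0.5789 Y 0.1708 z 0.0915 FX -1.0 FY -5.3 Fz 3.3
```

Request:
send_rows(moves="0 0 0 0.003 0 0 -1;0 0 0 0.006 0 0 -1;0 0 0 0.006 0 0 -1")

```text
time: 15.3
eef_pos: [0.5239, 0.3004, 0.0915]
tcp_rot: [0.621, 0.784, -0.0, 0.004]
contact_force: [0.6, -7.1, 4.1]
opening: 0.095
finger_force: 102.8
```

Request:
send_rows(moves="0 0 0 0.003 0 0 -1;0 0 0 0.006 0 0 -1;0 0 0 0.006 0 0 -1")

```text
time: 15.68
eef_pos: [0.5239, 0.3005, 0.0915]
tcp_rot: [0.621, 0.784, -0.001, 0.004]
contact_force: [2.5, -10.5, 4.7]
opening: 0.095
finger_force: 102.9
```

Contact with the stop: the tool halts and the force climbs. I'll add about 2 mm of push.

Request:
send_rows(moves="0 0 0 0.003 0 0 -1;0 0 0 0.006 0 0 -1;0 0 0 0.01 0 0 -1;0 0 0 0.01 0 0 -1;0 0 0 0.01 0 0 -1;0 0 0 0.01 0 0 -1")

```text
time: 16.42
eef_pos: [0.5239, 0.3006, 0.0916]
tcp_rot: [0.62, 0.784, -0.002, 0.006]
contact_force: [2.1, -16.5, 5.1]
opening: 0.094
finger_force: 103.1
```

```bash
python3 g.py
```

```text
16.425 [ 0.3578  0.3023  1.8601 -0.0144  0.9778  0.1337] [0.5239 0.3006 0.0916] [ 0.6205  0.7842 -0.0025  0.0055] [  2.1355 -16.4791   5.0871] [-2.9339 -0.3728 -0.0374] 0.09370289151332772
X 0.5790 Y 0.1720 z 0.0916 FX -1.7 FY -16.5 Fz 5.1
```

Request:
send_rows(moves="0 0 0 0 0 0 -1;0 0 0 0 0 0 -1;0 0 0 0 0 0 -1;0 0 0 0 0 0 -1")

```text
time: 16.92
eef_pos: [0.5239, 0.3006, 0.0916]
tcp_rot: [0.62, 0.784, -0.002, 0.006]
contact_force: [2.7, -17.1, 5.7]
opening: 0.098
finger_force: 103.1
```

Run:
```python
from g import *
if 13<-(f@Y)<22: print(ctrl.sign_off())
```

```text
16.925 [ 0.3578  0.3023  1.8601 -0.0145  0.9777  0.1338] [0.5239 0.3006 0.0916] [ 0.6205  0.7842 -0.0025  0.0055] [  2.7186 -17.0974   5.6701] [-2.8696 -0.4315 -0.0928] 0.09757105968744359
X 0.5790 Y 0.1720 z 0.0916 FX -1.3 FY -17.3 Fz 5.7
the job is handed in; nothing more can be done
None
```

I handed the job in at 16.9 s: the plate is turned round, down on the channel floor, butted on the stop and still gripped, with about 17 N of push at the wrist, or roughly 11 N on the stop after about 6 N of sliding drag; no verdict was returned.

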